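Switch on and zero the kitchen scale

ROBOT

A 6-joint arm with a two-finger parallel gripper is mounted at the origin on a cart in front of the work surface, level with it; the furniture and walls round the work are solid. World frame = base frame: x ahead of the robot, y to its left, z up, the work surface at z = 0. Lengths are in m, angles in degrees, forces in N, time in s.
With the tool pointing down it reaches from about 0.375 to 0.9 m from the base axis. Payload 3.1 kg.
Tool frame: the origin (TCP) lies at the very end of the fingers, on their centre line; the grasp point (between the pads) lies bot.hold_point_z behind it (bot.hold_point_z is the distance from the TCP to the grasp point, in m); z points along the fingers, y is the line along which they close (so a half turn about z gives the same grasp; the last joint's range is limited). The gripper opens to 87 mm and grips with 3 to 60 N. Pads are 19 mm wide; open, the fingers measure 117 mm over their backs; the gripper's body (75 mm by 190 mm) begins 51 mm behind the grasp point.
Start: joints at [61.221, 30.224, 82.088, -0, 67.689, -10.227], TCP at [0.199, 0.593, 0.223] pointing down, gripper open.
Joint ranges: [-176.69, 176.69], [-43.24, 126.21], [12.49, 139.97], [-82, 262], [0, 151.66], [-163.58, 163.58]. Speed limits (degrees/s): [159.86, 159.86, 180, 180, 180, 180].

INTERFACE

Orientations are given as a 3x3 rotation matrix whose columns are the frame's x, y, z axes.
In Python, from rig import bot gives the robot as it stands.
- The arm moves only by the tool apply_moves, never from a script. Its argument "plan" is one flat list of numbers, 4 for each row, row after row: the shift along the world's x, y, z normalised to -1 to 1, where 1 is 0.05 m, then the turn about the world's z normalised to -1 to 1, where 1 is 10 degrees. A call has 1 to 12 rows; each row shifts and turns the commanded pose from where the row before left it; what a row does not reach is not made up. A row lasts 1/8 s, in which the tool goes at most 62.5 mm and 10.7 degrees, less where a joint would pass 70% of its speed; a pose out of reach is approached as far as the arm can. A call with a number of a shift or a turn outside -1 to 1 is refused whole. A call with a gripper value outside its range is refused whole. "grip" is the closure, from -1 (fully open) to 1 (shut), so that 0 is half open, set as the call begins (left out, the last holds). The fingers move at their own pace and stop on an object; the grip force is fixed at half the most. Time passes only in rows, so rows that do not move let the fingers close. It gives the time, the measured TCP pose, the force, the opening and the grip force at its end, in the units of the state.
- bot.read_state(): the state, without advancing time (a new reading comes with each control period).
- bot.capture(name): name is "scene" or "top"; returns (picture, depth): 480x640x3 uint8, red, green, blue; 480x640 float32, m along the optical axis (not along the pixel's ray), 0 where there is no reading.
- bot.camera_info(name): a dict with "vertical_fov" (degrees; the focal length in pixels is half the picture's height over the tangent of half this angle, whatever the lens; pixels are square), "cx", "cy" (the principal point, pixels), "rvec" (rotation vector, rad) and "tvec" (3), from world to camera coordinates, as OpenCV has them. Camera axes: x right, y down, z forward; pixel columns grow to the right and rows downward; lengths in m; the calibration is good to about 2 mm. A picture is of the moment at which its call begins. camera_info takes no time and is no camera call.
- bot.hand_in(): hands the job in; it is judged then, once.
Trained networks look in the newest picture that a camera, given by its name, has taken for a name from the list of things; names that differ only in an ending like _2 or _b are one class to them, and where a whole thing is asked for, a point or a joint stands for the part that bears it (a point fixed in the world has none). Each returns a list of dicts, best first, with "p" (0 to 1); they miss things now and then, are a little off and sometimes report something else, mostly with a low value. They report only what shows in the picture. A call takes as long as a camera call.
- bot.outline_of(camera, target): "mask" (480x640 bool, what is visible of it) and "xy" ([column, row] as shares, 0 to 1, of the picture: columns of its width, rows of its height, amid what is visible of it).
- bot.pinpoint(camera, target): "xy" ([column, row] as shares, 0 to 1, of the picture: columns of its width, rows of its height: a listed point, or the origin of a listed thing).
The state is a dict: "time_s": time; "joint_positions": joint angles; "qvel": joint speeds; "tau": joint torques, N m; "position": TCP position; "tcp_rot": TCP orientation; "force": force on the tool from outside, world axes, zero at the start; "moment": the same for the moment, N m; "opening": opening from 0.0 (shut) to 1.0 (fully open); "grasp_force": force on a finger pad.
Only numpy, scipy, OpenCV 4.12 (cv2) and the standard library are available. Lean on these libraries where they do the work, as an engineer would, in place of code of your own. Each camera call takes 0.05 s, during which the arm holds its last target. There are 200 camera calls.

TASK

Get the kitchen scale ready with the empty plate on it, using only the closed fingertips: push the red half of the power rocker down until the scale is on, then press the blue unit key all the way down so that it stays down, then press the yellow zero key all the way down for a moment and let it spring back. Keep strictly to this order, do not touch the plate, and leave everything else on the worktop where it stands; nothing is to be picked up.

Things in the scene. Friction and masses are not known exactly. Their poses are not given: they have to be found in the camera images.
- scale: Flat white kitchen bench scale, 290 (x) x 220 (y) mm, fixed to the worktop. Origin under its centre; its x axis points from the key strip at its front edge (105 mm before the origin) towards the rear edge; a steel weighing pan, top 38 mm above the worktop, covers the rear 205 mm. Wall cupboards with projecting bar handles hang over the rear half of the worktop, from about 0.55 m up: cross the worktop with the arm drawn in towards the base.
- power_module: Power module: a fixed black block 62 (x) x 48 (y) mm, 6 mm thick, on the key strip along the front of the scale. Origin: centre of its underside, 28 mm above the worktop; its axes are parallel to those of the scale. The three modules sit side by side at 70 mm pitch; which one is left, middle or right varies. Carries the power rocker.
- unit_module: Unit module: a fixed black block 62 (x) x 48 (y) mm, 6 mm thick, on the key strip along the front of the scale. Origin: centre of its underside, 28 mm above the worktop; its axes are parallel to those of the scale. The three modules sit side by side at 70 mm pitch; which one is left, middle or right varies. Carries the blue unit key.
- zero_module: Zero module: a fixed black block 62 (x) x 48 (y) mm, 6 mm thick, on the key strip along the front of the scale. Origin: centre of its underside, 28 mm above the worktop; its axes are parallel to those of the scale. The three modules sit side by side at 70 mm pitch; which one is left, middle or right varies. Carries the yellow zero key.
- power_red_half (a point): Point on the upper face of the red (near, -x) half of the power rocker, on its middle line, 18 mm from the pivot. The rocker is V-shaped, 56 (x) x 36 (y) mm, each half 28 mm long, the far half black; pivot across its middle, 44 mm above the worktop. Off: the red half slopes up towards the front edge, 8 mm proud at its end. On: the red half lies level, 44 mm above the worktop.
- power_rocker (a joint): Power rocker, rad: 0 = off, 0.28 = fully on (red half pushed down to level, its stop). It stays where it is left; needs about 3 N at the red-half point.
- unit_top (a point): Centre of the top face of the square blue unit key, 36 x 36 mm, moving with it; 53 mm above the worktop when up.
- unit_key (a joint): Blue unit key, m pushed down: 0 = up, 0.008 = fully down at its stop. No spring: it stays where it is left; needs about 3 N.
- zero_top (a point): Centre of the top face of the square yellow zero key, 36 x 36 mm, moving with it; 53 mm above the worktop when up.
- zero_key (a joint): Yellow zero key, m pushed down: 0 = up, 0.008 = fully down at its stop. A spring returns it when released; about 4.5 N holds it fully down.
- plate: Round side plate, 180 mm across, 22 mm high, lying loose on the weighing pan. Origin at the centre of its underside. To be left alone.
- mug: Bystander: white mug with grey dots, 82 mm across, 91 mm high, loose on the worktop. Origin at its underside.
- timer: Bystander: red and white wind-up egg timer, 62 mm across, 51 mm high, loose on the worktop. Origin at its underside.
- honey: Bystander: honey jar, 64 mm across, 109 mm high, loose on the worktop. Origin at its underside.
- spoon: Bystander: steel teaspoon lying flat, 132 mm long, loose on the worktop. Origin at its underside.
- spice: Bystander: spice jar with green cap, 46 mm across, 106 mm high, loose on the worktop. Origin at its underside.
- pan_centre (a point): Centre of the top face of the weighing pan, 45 mm behind the scale's origin, 38 mm above the worktop.

How it is judged (in metres and radians):
On the way, in this order (a step that is already met when the one before it is completed fails the run):
1. the power rocker is on (value of joint power_rocker above 0.23 rad and value of joint unit_key below 0.003 m and value of joint zero_key below 0.0015 m), for 0.1 s.
2. the blue unit key is fully down (value of joint power_rocker above 0.23 rad and value of joint unit_key above 0.0062 m and value of joint zero_key below 0.0015 m), for 0.1 s.
3. the yellow zero key is fully down (value of joint power_rocker above 0.23 rad and value of joint unit_key above 0.0062 m and value of joint zero_key above 0.006 m), for 0.1 s.
At the end, for the whole second after the job is handed in: The power rocker is on (over 0.23 of 0.28 rad), the blue key down (over 6.2 of 8 mm), the yellow key has sprung back (under 1.5 mm), and the plate lies still and flat on the pan, within 25 mm of its centre (all of step 2 and horizontal distance between plate and pan_centre below 0.025 m and linear speed of plate below 0.02 m/s and angle between plate's own z axis and vertical below 0.05 rad); the robot touches nothing.
It fails at once if the blue unit key is pressed before the power is on (value of joint unit_key above 0.003 m and value of joint power_rocker below 0.2 rad).
It fails at once if the yellow zero key is pressed before the power is on (value of joint zero_key above 0.003 m and value of joint power_rocker below 0.2 rad).
It fails at once if the yellow zero key is pressed before the blue key is down (value of joint zero_key above 0.003 m and value of joint unit_key below 0.005 m).
It fails at once if the plate is touched, shifted more than 10 mm or lifted (distance of plate from where it was at the start of the episode above 0.01 m or contact force between any of the arm, the fingers and plate above 1 N).
It fails at once if a bystander is shifted more than 15 mm or lifted (distance of any of mug, timer, honey, spoon, spice from where it was at the start of the episode above 0.015 m).
It also fails if it takes over 42 s, if anything falls off the work surface, if the arm or the gripper's body presses on something with over 40 N, if the wrist force passes 120 N, or if a joint passes its speed limit or range.

## Working session

There is one attempt and no reset: what is moved stays moved. The work goes in short steps, Python scripts to look and compute and a tool call to move; the robot and the scene stay as the last step left them, time stands still between calls to the robot, and variables do not carry over. Pictures are saved under pics/ and viewed, at most 10 in all, crops included, and the job is handed in when it is done.

Besides the shell and the picture viewer there is one more tool, called as a command line: name --argument value ..., lists and objects as JSON in quotes. apply_moves: Moves the arm, as the interface text tells. Its arguments: {"type":"object","properties":{"plan":{"type":"array","items":{"type":"number"}},"grip":{"type":"number"}},"required":["plan"]}

```bash
mkdir -p pics
cat > h.py <<'E'
import numpy as np, cv2
from rig import bot
def cam(n):
    c=bot.camera_info(n); R=cv2.Rodrigues(np.array(c["rvec"],float))[0]; t=np.array(c["tvec"],float).ravel()
    return 240/np.tan(np.radians(c["vertical_fov"]/2)),c["cx"],c["cy"],R,t
def at_z(n,xy,z):
    f,cx,cy,R,t=cam(n); d=R.T@np.array([(xy[0]*640-cx)/f,(xy[1]*480-cy)/f,1]); o=-R.T@t
    return o+d*(z-o[2])/d[2]
E
python3 - <<'E'
from h import *
for n in("scene","top"):
    p,d=bot.capture(n); cv2.imwrite(f"pics/{n}0.png",p[:,:,::-1])
    f,cx,cy,R,t=cam(n); print(n,bot.camera_info(n),-R.T@t)
    for k,z in(("power_red_half",.049),("unit_top",.053),("zero_top",.053),("power_module",.028),("unit_module",.028),("zero_module",.028),("pan_centre",.038),("scale",0),("plate",.038),("mug",0),("timer",0),("honey",0),("spoon",0),("spice",0)):
        print(k,[(round(r["p"],2),np.round(np.array(r["xy"])*[640,480]),at_z(n,r["xy"],z).round(3)) for r in bot.pinpoint(n,k)[:2]])
E
```

```text
scene {'vertical_fov': 42.2264186370941, 'cx': 320.66145779444275, 'cy': 233.59710238824545, 'rvec': array([ 0.63242099, -2.58771779,  1.23778758]), 'tvec': array([0.52192094, 0.16658244, 1.54288594])} [-0.04115807  1.21402308  1.09777146]
power_red_half []
unit_top [(0.64, array([328., 260.]), array([0.488, 0.151, 0.053]))]
zero_top []
power_module [(0.42, array([345., 235.]), array([0.508, 0.012, 0.028])), (0.16, array([296., 248.]), array([0.6  , 0.119, 0.028]))]
unit_module []
zero_module [(0.62, array([335., 247.]), array([0.508, 0.071, 0.028]))]
pan_centre []
scale [(0.64, array([294., 249.]), array([0.619, 0.098, 0.   ]))]
plate [(0.63, array([281., 235.]), array([0.654, 0.103, 0.038]))]
mug [(0.59, array([373., 202.]), array([ 0.516, -0.202,  0.   ]))]
timer [(0.7, array([290., 364.]), array([0.431, 0.448, 0.   ]))]
honey [(0.67, array([373., 174.]), array([ 0.576, -0.341,  0.   ]))]
spoon [(0.55, array([408., 224.]), array([ 0.383, -0.148,  0.   ])), (0.19, array([283., 237.]), array([0.671, 0.066, 0.   ]))]
spice [(0.85, array([289., 364.]), array([0.435, 0.449, 0.   ]))]
t
[... 626 characters left out ...]
256.]), array([0.508, 0.069, 0.028]))]
pan_centre []
scale [(0.64, array([308., 215.]), array([0.614, 0.095, 0.   ]))]
plate [(0.63, array([303., 193.]), array([0.658, 0.107, 0.038]))]
mug [(0.78, array([429., 259.]), array([ 0.508, -0.198,  0.   ])), (0.61, array([319., 256.]), array([0.513, 0.069, 0.   ]))]
timer [(0.87, array([477., 304.]), array([ 0.401, -0.308,  0.   ]))]
honey [(0.89, array([492., 227.]), array([ 0.589, -0.355,  0.   ])), (0.7, array([162., 287.]), array([0.435, 0.44 , 0.   ]))]
spoon [(0.66, array([414., 315.]), array([ 0.373, -0.157,  0.   ])), (0.27, array([320., 256.]), array([0.512, 0.064, 0.   ]))]
spice [(0.91, array([159., 286.]), array([0.437, 0.449, 0.   ]))]
```

View pics/scene0.png

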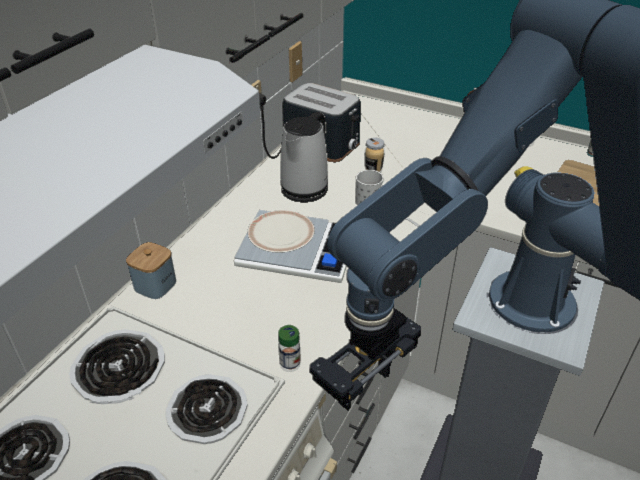

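View pics/top0.png

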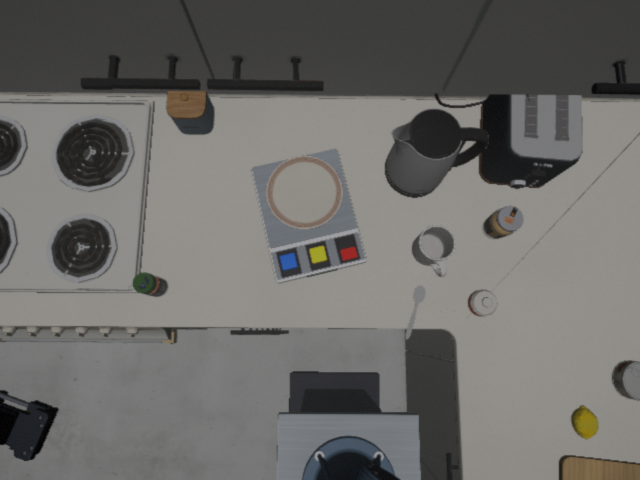

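Run:
```python
from h import *
p,d=bot.capture("top"); hsv=cv2.cvtColor(p,cv2.COLOR_RGB2HSV)
r=np.zeros((480,640),bool); r[230:290,265:375]=1; P={}
for k,(a,b),z in(("red",(0,8),.048),("yel",(22,35),.053),("blu",(105,125),.053)):
    m=r&(hsv[...,0]>=a)&(hsv[...,0]<=b)&(hsv[...,1]>130)&(hsv[...,2]>60)
    v,u=np.nonzero(m); q=cv2.minAreaRect(np.c_[u,v].astype(np.float32)); P[k]=at_z("top",(np.array([u.mean(),v.mean()])+.5)/[640,480],z)
    print(k,m.sum(),u.mean(),v.mean(),q,P[k].round(4),np.median(d[m]))
v=P["blu"]-P["yel"]; print(np.linalg.norm(v),np.degrees(np.arctan2(-v[0],v[1])))
s=bot.read_state(); print(s["tcp_rot"].round(3),s["opening"],bot.hold_point_z)
for k in("scale",):
  m=bot.outline_of("top",k)[0]["mask"]; c=cv2.findContours(m.astype(np.uint8),0,2)[0]; print(cv2.minAreaRect(max(c,key=len)))
```

```text
red 186 348.4193548387097 253.22043010752688 ((348.4117736816406, 253.1470489501953), (11.641709327697754, 15.764815330505371), 75.96376037597656) [ 0.5106 -0.0011  0.048 ] 1.0615443
yel 256 317.578125 254.17578125 ((317.558837890625, 254.23533630371094), (15.764815330505371, 16.00735092163086), 75.96376037597656) [0.5069 0.0702 0.053 ] 1.0561287
blu 250 288.06 261.272 ((288.058837890625, 261.2353210449219), (15.522278785705566, 16.00735092163086), 75.96376037597656) [0.4899 0.1377 0.053 ] 1.053352
0.06961524604835448 14.170983123357638
[[-0.948  0.318  0.   ]
 [ 0.318  0.948 -0.   ]
 [-0.    -0.    -1.   ]] 1.0004286813068164 0.0187
((308.4173278808594, 215.24362182617188), (118.60974884033203, 92.5121841430664), 77.31961822509766)
```

apply_moves --plan '[0.5, -1, 0, 0, 0.5, -1, 0, 0, 0.5, -1, 0, 0, 0.5, -1, 0, 0, 0.5, -1, 0, 0, 0.5, -1, 0, 0, 0.5, -1, 0, 0, 0.5, -1, 0, 0, 0.5, -1, 0, 0, 0.5, -1, 0, 0]' --grip 1

```text
time_s: 2.85
position: [0.4497, 0.0908, 0.2229]
tcp_rot: [[-0.948, 0.318, 0.001], [0.318, 0.948, 0.0], [-0.001, 0.001, -1.0]]
force: [0.5, -0.1, 0.5]
opening: 0.021
grasp_force: 0.0
```

apply_moves --plan '[0.28, -0.46, 0, 0.82, 0.28, -0.46, 0, 0.82, 0.28, -0.46, 0, 0.82, 0.28, -0.46, 0, 0.8, 0, 0, -0.8, 0, 0, 0, -0.8, 0, 0, 0, -0.6, 0, 0, 0, 0, 0]'

```text
time_s: 3.85
position: [0.5033, 0.0008, 0.1109]
tcp_rot: [[-0.97, -0.243, -0.005], [-0.243, 0.97, 0.001], [0.005, 0.002, -1.0]]
force: [0.5, -0.2, 0.5]
opening: 0.006
grasp_force: 0.0
```

Run:
```python
from h import *
s=bot.read_state();print(s["position"],s["force"],s["joint_positions"])
a=bot.capture("top")[0][190:330,230:400,::-1]; b=bot.capture("scene")[0][170:310,230:430,::-1]
cv2.imwrite("pics/c1.png",np.hstack([cv2.resize(a,(425,350)),cv2.resize(b,(375,350))]))
```

```text
[0.5032651  0.00077842 0.11085667] [ 0.5045737  -0.24884157  0.47326487] [-1.26532457e+01  3.10651841e+01  1.05094710e+02 -6.15689704e-05
  4.41320161e+01 -1.16689568e+02]
```

View pics/c1.png

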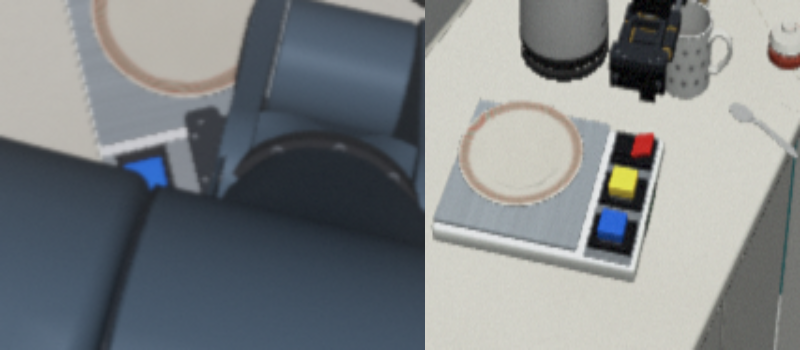

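apply_moves --plan '[0.04, -0.06, -0.5, 0, 0, 0, -0.5, 0, 0, 0, -0.06, 0, 0, 0, -0.06, 0, 0, 0, -0.06, 0, 0, 0, -0.06, 0]'

```text
time_s: 4.7
position: [0.5074, -0.0026, 0.0512]
tcp_rot: [[-0.97, -0.243, 0.002], [-0.243, 0.97, -0.0], [-0.001, -0.001, -1.0]]
force: [-0.8, -0.7, 2.0]
opening: 0.003
grasp_force: 1.2
```

Contact begins about as expected; press on in small steps.

apply_moves --plan '[0, 0, -0.04, 0, 0, 0, -0.04, 0, 0, 0, -0.04, 0, 0, 0, -0.04, 0, 0, 0, 0, 0]'

```text
time_s: 5.32
position: [0.5066, -0.0026, 0.0441]
tcp_rot: [[-0.97, -0.243, 0.0], [-0.243, 0.97, -0.0], [-0.0, -0.0, -1.0]]
force: [-4.4, -1.6, 16.3]
opening: 0.004
grasp_force: 8.5
```

apply_moves --plan '[0, 0, 0, 0, 0, 0, 0.6, 0, 0, 0, 0.5, 0, -0.11, 0.94, 0, 0, -0.11, 0.94, 0, 0, -0.11, 0.94, 0, 0, 0, 0, 0, 0, 0, 0, 0, 0]'

```text
time_s: 6.32
position: [0.4904, 0.1385, 0.0973]
tcp_rot: [[-0.97, -0.243, 0.0], [-0.243, 0.97, -0.0], [-0.0, -0.0, -1.0]]
force: [-0.1, -0.7, -0.3]
opening: 0.005
grasp_force: 0.0
```

Run:
```python
from h import *
s=bot.read_state();print(s["position"],s["force"])
b=bot.capture("scene")[0][170:310,230:430,::-1]
cv2.imwrite("pics/c2.png",cv2.resize(b,(800,560),interpolation=cv2.INTER_CUBIC))
```

```text
[0.49044316 0.13853236 0.09734645] [-0.06275247 -0.74027217 -0.32042179]
```

View pics/c2.png

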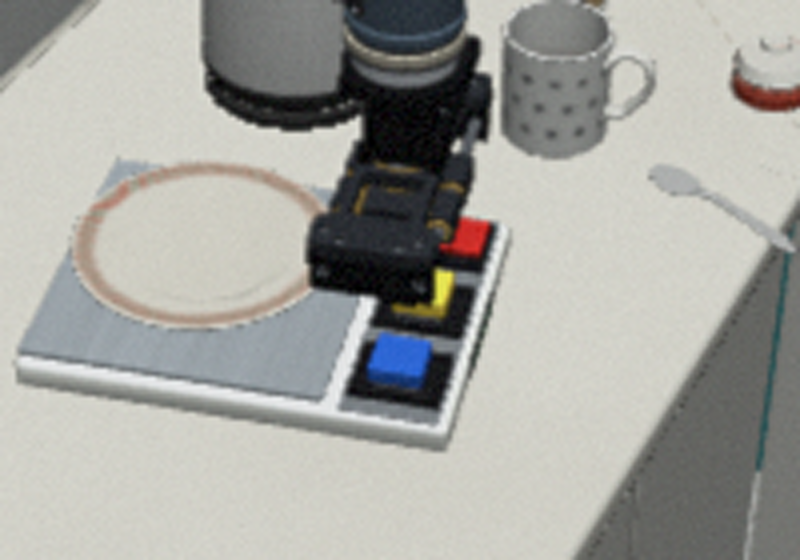

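Run:
```python
from h import *
f,cx,cy,R,t=cam("scene")
def pr(P):
    q=R@np.array(P)+t; return (np.array([q[0]/q[2]*f+cx,q[1]/q[2]*f+cy])-[230,170])*4
for P in([.490,.138,.097],[.490,.138,.165],[.490,.138,.053],[.507,.070,.053],[.507,-.003,.044],[.4904,.1385,.25]): print(P,pr(P).round())
b=bot.capture("scene")[0][130:310,230:430,::-1]; cv2.imwrite("pics/c3.png",cv2.resize(b,(660,594),interpolation=cv2.INTER_CUBIC))
```

```text
[0.49, 0.138, 0.097] [400. 296.]
[0.49, 0.138, 0.165] [401. 210.]
[0.49, 0.138, 0.053] [399. 348.]
[0.507, 0.07, 0.053] [423. 281.]
[0.507, -0.003, 0.044] [470. 230.]
[0.4904, 0.1385, 0.25] [402.  97.]
```

View pics/c3.png

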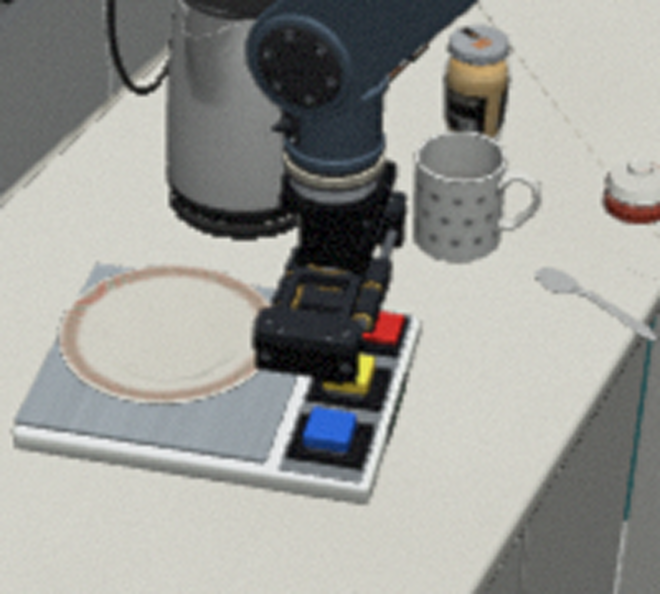

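apply_moves --plan '[0, 0, -0.4, 0, 0, 0, -0.4, 0, 0, 0, -0.06, 0, 0, 0, -0.06, 0, 0, 0, -0.06, 0, 0, 0, -0.06, 0, 0, 0, -0.03, 0, 0, 0, 0, 0]'

```text
time_s: 7.42
position: [0.4908, 0.1383, 0.0453]
tcp_rot: [[-0.97, -0.243, 0.001], [-0.243, 0.97, -0.0], [-0.001, -0.001, -1.0]]
force: [-2.3, -4.1, 10.6]
opening: 0.005
grasp_force: 5.5
```

apply_moves --plan '[0, 0, -0.02, 0, 0, 0, 0, 0]'

```text
time_s: 7.68
position: [0.4908, 0.1383, 0.0452]
tcp_rot: [[-0.97, -0.243, 0.002], [-0.243, 0.97, -0.0], [-0.002, -0.001, -1.0]]
force: [-3.7, -3.9, 18.5]
opening: 0.004
grasp_force: 9.3
```

apply_moves --plan '[0, 0, 0.5, 0, 0, 0, 0.5, 0, 0.17, -0.68, 0, 0, 0.17, -0.68, 0, 0, 0, 0, 0, 0]'

```text
time_s: 8.3
position: [0.5088, 0.0691, 0.0933]
tcp_rot: [[-0.971, -0.239, 0.002], [-0.239, 0.971, 0.0], [-0.002, -0.0, -1.0]]
force: [-1.0, 1.4, 0.1]
opening: 0.005
grasp_force: 0.0
```

apply_moves --plan '[0, 0, -0.3, 0, 0, 0, -0.4, 0, 0, 0, -0.1, 0, 0, 0, -0.08, 0, 0, 0, -0.06, 0, 0, 0, -0.04, 0, 0, 0, 0, 0, 0, 0, 0, 0]'

```text
time_s: 9.3
position: [0.5064, 0.0711, 0.0453]
tcp_rot: [[-0.97, -0.243, -0.001], [-0.243, 0.97, 0.001], [0.001, 0.001, -1.0]]
force: [-2.8, 3.1, 11.0]
opening: 0.004
grasp_force: 5.5
```

apply_moves --plan '[0, 0, -0.02, 0, 0, 0, 0, 0, 0, 0, 0.5, 0, 0, 0, 1, 0, 0, 0, 1, 0, -0.5, 0, 0.5, 0, -1, 0, 0, 0, 0, 0, 0, 0, 0, 0, 0, 0]'

```text
time_s: 10.42
position: [0.4339, 0.0703, 0.1937]
tcp_rot: [[-0.97, -0.243, 0.004], [-0.243, 0.97, -0.001], [-0.004, -0.001, -1.0]]
force: [1.1, 0.3, 0.6]
opening: 0.004
grasp_force: 0.0
```

Run:
```python
from h import *
s=bot.read_state();print(s["position"],s["force"])
b=bot.capture("scene")[0][170:310,230:430,::-1]
cv2.imwrite("pics/c4.png",cv2.resize(b,(800,560),interpolation=cv2.INTER_CUBIC))
```

```text
[0.43388643 0.07025119 0.19366882] [1.0734398  0.34313682 0.58438922]
```

View pics/c4.png

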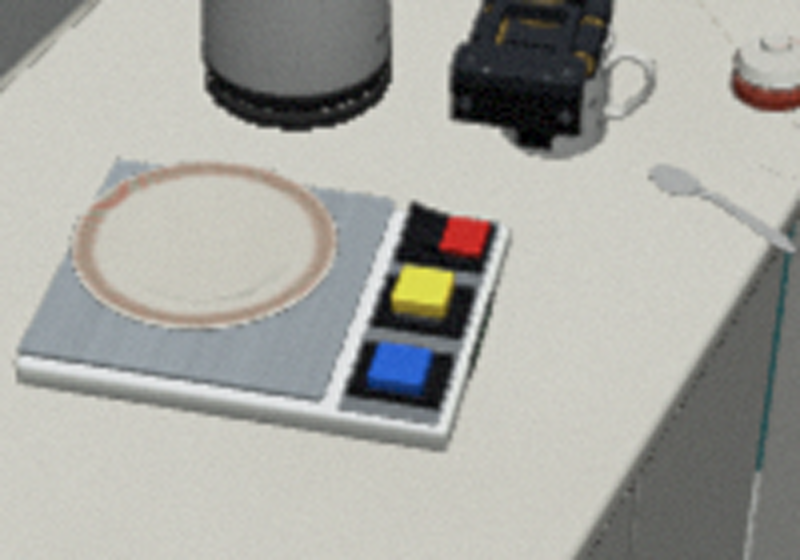

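The picture shows the red half level at (465,237), the yellow key sprung up at (422,290), the blue key down at (400,368) and the plate unmoved; the gripper is clear of everything.

```bash
python3 -c "
from rig import bot
print(bot.hand_in())"
```

```text
the job is handed in; nothing more can be done
None
```

I switched the scale on, left the blue key down, pressed the yellow key until it bottomed and let it spring back, in that order. The last picture shows all three that way and the plate unmoved; the job is handed in, but no verdict came back.

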